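# Open the kit cupboard: latched leaf, then overlapped leaf

## Task

Open up the small blue cricket cupboard on the desk so that everything in it can be reached. First swing the leaf that carries the white cover strip and the catch out to about a right angle, with the other leaf still shut, then swing out the leaf that the strip had overlapped, and leave both standing wide open. Do not disturb the steel cup with the red ball, the bottle or the orange spike key.

Things in the scene. Friction and masses are not known exactly. Their poses are not given: they have to be found in the camera images.
- latched_leaf (a joint): Latched leaf, robot's left (+y): blue door 160 wide, 154 tall, 15 mm thick, upright hinge at its outer edge. Rad: 0 shut, grows as it swings out, away from the robot; stop 1.75; stays where left. Its free edge has a white strip (35 x 7 mm) that covers the other leaf's edge by 18 mm. A spring catch inside holds it shut; 5 to 12 N at its bar frees it within 10 mm.
- overlapped_leaf (a joint): Overlapped leaf, robot's right (-y): same door mirrored, same values; no catch, held shut only by the white strip in front of its edge. The bars are 84 mm apart when shut. The cupboard (330 wide, 140 deep, 180 mm tall, fixed to the desk) stands between the leaves and the robot; its doors are on the far side and open away from the robot.
- latched_leaf_handle (a point): Grip point of this leaf's pull: an upright yellow round bar, 14 mm thick, 100 mm tall, axis 40 mm from the leaf's face. It lies on the axis, 20 mm below the top end, 178 mm above the desk; stand-offs to the leaf are 33 and 71 mm lower. Axes turn with the leaf: x out of its face (away from the robot), y along its width, z up. Hinge axis: the upright line at x -47.5, y +120 mm; opens anticlockwise from above.
- overlapped_leaf_handle (a point): Grip point of this leaf's pull: an upright yellow round bar, 14 mm thick, 100 mm tall, axis 40 mm from the leaf's face. It lies on the axis, 20 mm below the top end, 178 mm above the desk; stand-offs to the leaf are 33 and 71 mm lower. Axes turn with the leaf: x out of its face (away from the robot), y along its width, z up. Hinge axis: the upright line at x -47.5, y -120 mm; opens clockwise from above.
- cup: Stainless steel ball holder cup, 82 mm wide and 45 mm tall, with a red tennis ball (66 mm) in it; it stands on the desk 29 to 35 cm from the cupboard's middle, to one side of it. Origin: centre of its underside, z up. Bystander.
- bottle: Small drinks bottle with a green label and a blue cap, 64 mm wide and 130 mm tall, on the desk 29 to 35 cm from the cupboard's middle, to one side of it. Origin: centre of its underside, z up. Bystander.
- key: Orange plastic spike key, T-shaped, 75 mm over its handle, 14 mm thick, lying on top of the cupboard. Origin: its underside. Bystander.

How it is judged:
On the way:
1. the latched leaf is swung out by at least 1.2 rad while the overlapped leaf is still shut (under 0.15 rad) (value of joint latched_leaf above 1.2 rad and value of joint overlapped_leaf below 0.15 rad), for 0.2 s.
At the end, for the whole second after the job is handed in: both leaves stand open by at least 1.2 rad (about 70 degrees) and are at rest (value of joint each of latched_leaf, overlapped_leaf above 1.2 rad and velocity of joint latched_leaf between -0.05 and 0.05 rad/s and velocity of joint overlapped_leaf between -0.05 and 0.05 rad/s); the robot touches nothing.
It fails at once if the overlapped leaf is forced (past 0.15 rad) before the latched leaf is well open (0.6 rad) (value of joint overlapped_leaf above 0.15 rad and value of joint latched_leaf below 0.6 rad).
It fails at once if the cup, the bottle or the spike key is shifted by more than 30 mm (distance of any of cup, bottle, key from where it was at the start of the episode above 0.03 m).
It fails at once if the cup or the bottle is tipped over (angle between any of cup, bottle's own z axis and vertical above 0.5 rad).
It also fails if it takes over 54 s, if anything falls off the work surface, if the arm or the gripper's body presses on something with over 40 N, if the wrist force passes 120 N, or if a joint passes its speed limit or range.

## Robot

A 6-joint arm with a two-finger parallel gripper is mounted at the origin on the work surface. World frame = base frame: x ahead of the robot, y to its left, z up, the work surface at z = 0. Lengths are in m, angles in rad, forces in N, time in s.
With the tool pointing down it reaches from about 0.3 to 0.825 m from the base axis. Payload 5.4 kg.
Tool frame: the origin (TCP) lies at the very end of the fingers, on their centre line; the grasp point (between the pads) lies 19 mm behind it; z points along the fingers, y is the line along which they close (so a half turn about z gives the same grasp; the last joint's range is limited). The gripper opens to 92 mm and grips with 3 to 60 N. Pads are 20 mm wide; open, the fingers measure 128 mm over their backs; the gripper's body (75 mm by 189 mm) begins 69 mm behind the grasp point.
Start: joints at [0.994, 0.158, 1.597, -0, 1.386, -0.21], TCP at [0.206, 0.537, 0.215] pointing down, gripper open.
Joint ranges: [-2.91, 2.91], [-0.94, 2.29], [0.18, 2.7], [-1.29, 4.43], [0.17, 2.64], [-3, 3]. Speed limits (rad/s): [2.57, 2.57, 3.14, 3.14, 3.14, 3.14].

## Interface

Orientations are given as a rotation vector (axis times angle).
In Python, from workcell import bot gives the robot as it stands. Calls block until the motion is done:
- bot.goto(position, orientation): joint-space move of the TCP to a pose.
- bot.line_to(position, rot=None, max_speed=0.15): straight line of the TCP; rot=None keeps the orientation; max_speed is the mean speed in m/s.
- bot.set_joints(angles): joint-space move.
- bot.set_gripper(opening, newtons=None): opening from 0.0 (shut) to 1.0 (fully open); newtons is the grip in N (None keeps the last); returns when the fingers have stopped.
- bot.hold(seconds).
- bot.inverse_kinematics(position, orientation): joint angles nearest the present ones, or None.
- bot.read_camera(name): name is "scene" or "top"; returns a dict with "pixels" (400x640x3 uint8, blue, green, red), "fx", "fy", "cx", "cy" (pixels), "k1" (the pictures are not rectified: a ray, as slopes to the right and down, at radius r is drawn at 1 + k1 r^2 times it, then the intrinsics apply), "R" (3x3) and "t" (3): a world point X has camera coordinates R X + t. Camera axes: x right, y down, z forward; pixel columns grow to the right and rows downward; lengths in m; the calibration is good to about 2 mm. A picture is of the moment at which its call begins. There is no depth.
A pose or a line that the arm cannot do raises bot.MotionError and nothing moves.
- bot.job_done(): hands the job in; it is judged then, once.
Readings, each from a call of its own:
- bot.current_clock(): time.
- bot.current_joints(): joint angles.
- bot.current_joint_vel(): joint speeds.
- bot.current_effort(): joint torques, N m.
- bot.current_ee_pos(): TCP position.
- bot.current_tool_rot(): TCP orientation.
- bot.current_contact_force(): force on the tool from outside, world axes, zero at the start.
- bot.current_ft_torque(): the same for the moment, N m.
- bot.current_opening(): opening from 0.0 (shut) to 1.0 (fully open).
- bot.current_grip_force(): force on a finger pad.
Only numpy, scipy, OpenCV 4.12 (cv2) and the standard library are available. Lean on these libraries where they do the work, as an engineer would, in place of code of your own. Each camera call takes 0.05 s, during which the arm holds its last target. There are 200 camera calls.

## Working session

There is one attempt and no reset: what is moved stays moved. The work goes in short steps, each a Python script; the robot and the scene stay as the last script left them, time stands still between calls to the robot, and variables do not carry over. Pictures are saved under pics/ and viewed, at most 10 in all, crops included, and the job is handed in when it is done.

```bash
mkdir -p pics; ls; python3 - <<'E'
from workcell import bot
import cv2,numpy as np
for n in("scene","top"):
    c=bot.read_camera(n); cv2.imwrite(f"pics/{n}0.png",c["pixels"])
    R=np.array(c["R"]);t=np.array(c["t"]);print(n,c["fx"],c["cx"],c["cy"],c["k1"],-R.T@t,R.round(2).tolist())
print(bot.current_clock(),bot.current_tool_rot())
E
```

```text
pics
scene 488.0402811529245 318.71685087369286 188.72407514778232 -0.15446487143303209 [ 0.98367333 -0.15535261  1.04707033] [[0.28, 0.96, 0.01], [0.81, -0.23, -0.54], [-0.51, 0.16, -0.84]]
top 494.6713892304485 310.20779116648305 194.41860954067766 -0.06356612462994708 [0.19782602 0.00815711 1.41812891] [[0.02, -1.0, 0.0], [-0.98, -0.02, -0.19], [0.19, 0.0, -0.98]]
0.1 [-5.72831645e-01 -3.08829309e+00  2.47837993e-03]
```

View pics/scene0.png

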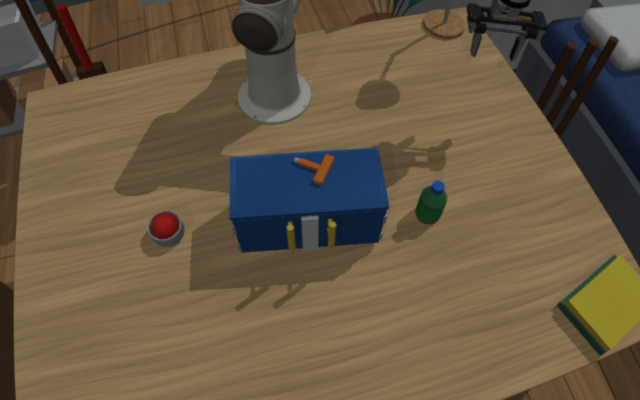

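View pics/top0.png

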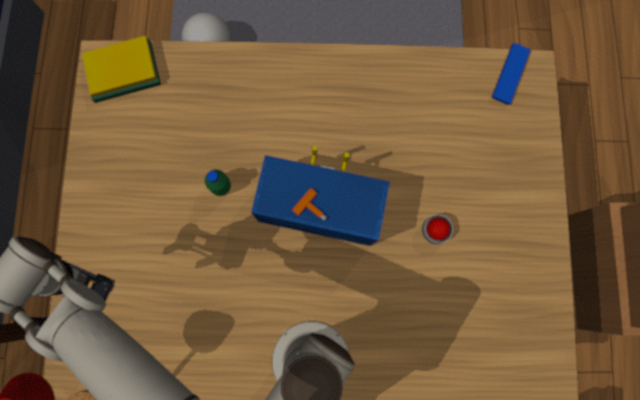

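The scene view shows the cupboard at about (310,200), with bars at (291,236) and (331,233), the strip at (310,232), the bottle at (431,203), the cup at (165,228) and the key at (317,168). In the top view the bars are at (313,156) and (346,160), the bottle at (217,182) and the cup at (437,229).

```bash
cat > h.py <<'E'
import cv2,numpy as np
from workcell import bot
def rays(c,uv):
    K=np.array([[c["fx"],0,c["cx"]],[0,c["fy"],c["cy"]],[0,0,1]])
    n=cv2.undistortPoints(np.array(uv,float).reshape(-1,1,2),K,np.array([c["k1"],0,0,0.])).reshape(-1,2)
    R=np.array(c["R"]);t=np.array(c["t"])
    return -R.T@t,np.c_[n,np.ones(len(n))]@R
def plane(c,uv,z):
    o,d=rays(c,uv); return o+d*((z-o[2])/d[:,2])[:,None]
def mask(c,lo,hi,box):
    m=cv2.inRange(cv2.cvtColor(c["pixels"],cv2.COLOR_BGR2HSV),lo,hi);x0,y0,x1,y1=box
    k=np.zeros_like(m);k[y0:y1,x0:x1]=m[y0:y1,x0:x1];return k
def blobs(m,a=8):
    return [k for k in cv2.findContours(m,cv2.RETR_EXTERNAL,cv2.CHAIN_APPROX_NONE)[0] if cv2.contourArea(k)>a]
E
python3 - <<'E'
from h import *
np.set_printoptions(precision=4,suppress=True)
for n,box in(("scene",(210,140,400,270)),("top",(245,140,400,250))):
    c=bot.read_camera(n)
    for k in blobs(mask(c,(22,120,90),(35,255,255),box)):
        p=k[:,0];
        o,d=rays(c,p)
        # upper end: pixel extreme; cast at z .198 and lower end at .098
        i=p[:,1].argmin()
        if n=="scene": top=p[p[:,1]<=p[:,1].min()+1].mean(0)+[0,1]; 
        else: top=p[p[:,1]<=p[:,1].min()+6].mean(0)
        print(n,"bar",cv2.boundingRect(k),top,plane(c,[top],.198))
    for lo in (0,70,90,110,130):
        m=mask(c,(100,120,lo),(125,255,255),box)
        m=cv2.morphologyEx(m,cv2.MORPH_CLOSE,np.ones((3,3)))
        ks=blobs(m,500)
        if ks:
            k=max(ks,key=cv2.contourArea);h=cv2.convexHull(k)
            a=cv2.approxPolyDP(h,4,True)[:,0]
            print(n,lo,cv2.contourArea(h),np.c_[a,plane(c,a,.18)[:,:2]].tolist())
    for nm,lo,hi,z,b in (("cap",(100,120,60),(125,255,255),.125,(415,175,450,195) if n=="scene" else (203,165,222,186)),("ball",(0,150,80),(6,255,255),.06,(145,205,190,250) if n=="scene" else (420,210,460,250)),("key",(7,150,100),(18,255,255),.187,box)):
        for k in blobs(mask(c,lo,hi,b)): print(n,nm,plane(c,[k[:,0].mean(0)],z))
    im=c["pixels"][box[1]:box[3],box[0]:box[2]]
    cv2.imwrite(f"pics/{n}1.png",cv2.resize(im,None,fx=4,fy=4,interpolation=cv2.INTER_CUBIC))
E
```

```text
scene bar (287, 222, 7, 10) [289.5 223.5] [[ 0.5287 -0.0766  0.198 ]]
scene bar (328, 219, 8, 10) [329.5 220.5] [[0.5435 0.0014 0.198 ]]
scene 0 14223.5 [[377.0, 148.0, 0.38635371099033355, 0.15991172723719824], [388.0, 205.0, 0.5321622629437968, 0.1319674752201375], [377.0, 241.0, 0.604227125481538, 0.08210067686845435], [242.0, 250.0, 0.5512844778829898, -0.17922230208926807], [230.0, 218.0, 0.4742356343002163, -0.18874370031404353], [232.0, 157.0, 0.32366895100472415, -0.1566653666288285]]
scene 70 9429.5 [[378.0, 150.0, 0.39222712476263033, 0.1601732595979599], [388.0, 206.0, 0.5344243530728501, 0.13113102670956875], [230.0, 217.0, 0.4719355685169656, -0.18831514593762982], [232.0, 157.0, 0.32366895100472415, -0.1566653666288285]]
scene 90 9105.5 [[378.0, 150.0, 0.39222712476263033, 0.1601732595979599], [388.0, 206.0, 0.5344243530728501, 0.13113102670956875], [230.0, 216.0, 0.4696298742702919, -0.18788578803762257], [232.0, 157.0, 0.32366895100472415, -0.1566653666288285]]
scene cap [[0.4899 0.2761 0.125 ]]
scene ball [[ 0.3805 -0.3454  0.06  ]]
scene key [[0.4043 0.0169 0.187 ]]
[... 392 characters left out ...]
9.0, 220.0, 0.36519896791027295, 0.13817041216481896], [252.0, 210.0, 0.39032246803750204, 0.15697940590228546]]
top 70 7598.5 [[266.0, 156.0, 0.532463248656954, 0.12702944217075354], [388.0, 182.0, 0.4708404944621598, -0.1884088067551397], [378.0, 238.0, 0.3263734502799004, -0.16227453144143064], [253.0, 213.0, 0.3827005707626061, 0.1541079749724806]]
top 90 7489.5 [[266.0, 156.0, 0.532463248656954, 0.12702944217075354], [388.0, 182.0, 0.4708404944621598, -0.1884088067551397], [378.0, 238.0, 0.3263734502799004, -0.16227453144143064], [252.0, 212.0, 0.3852000422495859, 0.15675464852471482]]
top cap [[0.4883 0.2748 0.125 ]]
top ball [[ 0.3685 -0.3463  0.06  ]]
top key [[0.4071 0.0154 0.187 ]]
```

View pics/scene1.png

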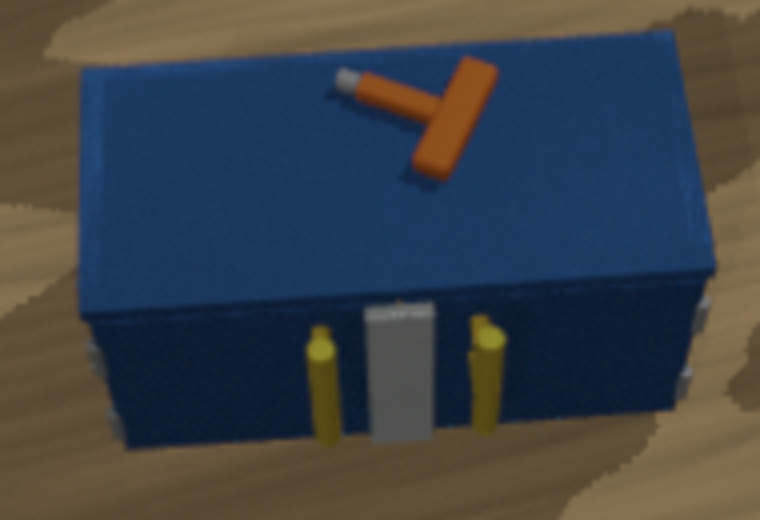

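View pics/top1.png

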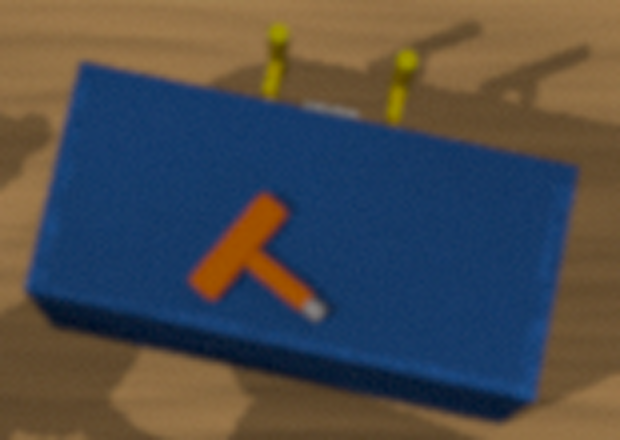

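Both views agree to within a few mm. The bars are 83 mm apart (84 expected), the roof front edge is 42 mm behind them, and the yaw is about −11°. Next I check the arcs and move to a hover above the first bar.

```bash
cat >> h.py <<'E'
from scipy.spatial.transform import Rotation as Ro
YAW=np.radians(-11)
BAR={1:np.array([.5507,.003]),-1:np.array([.5360,-.079])}
def r2(a): return np.array([[np.cos(a),-np.sin(a)],[np.sin(a),np.cos(a)]])
def rot(a):
    y=np.array([np.cos(a),np.sin(a),0]);z=np.array([0,0,-1.])
    return Ro.from_matrix(np.c_[np.cross(y,z),y,z]).as_rotvec()
def pose(s,th,flip,bar=None,z=.161):
    b=BAR[s] if bar is None else bar
    H=b+r2(YAW)@[-.0475,s*.12]
    return np.r_[H+r2(YAW+s*th)@[.0475,-s*.12],z],rot(YAW+s*th+np.pi/2+flip*np.pi)
E
python3 - <<'E'
from h import *
for s in(1,-1):
  for f in(0,1):
    for th in(0,.7,1.45):
      q=bot.inverse_kinematics(*pose(s,th,f)); print(s,f,th,pose(s,th,f)[0].round(3),None if q is None else np.round(q,2))
E
```

```text
1 0 0 [0.551 0.003 0.161] [-0.21  0.14  1.72  0.    1.28 -1.59]
1 0 0.7 [0.627 0.048 0.161] [-0.12  0.34  1.49 -0.    1.31 -2.19]
1 0 1.45 [0.656 0.138 0.161] [ 0.03  0.44  1.36 -0.    1.34 -2.8 ]
1 1 0 [0.551 0.003 0.161] [-0.21  0.14  1.72 -0.    1.28  1.55]
1 1 0.7 [0.627 0.048 0.161] [-0.12  0.34  1.49 -0.    1.31  0.95]
1 1 1.45 [0.656 0.138 0.161] [ 0.03  0.44  1.36 -0.    1.34  0.34]
-1 0 0 [ 0.536 -0.079  0.161] [-0.37  0.12  1.75  0.    1.27 -1.75]
-1 0 0.7 [ 0.59  -0.149  0.161] [-0.45  0.29  1.56 -0.    1.3  -1.13]
-1 0 1.45 [ 0.583 -0.244  0.161] [-0.59  0.34  1.48 -0.    1.31 -0.52]
-1 1 0 [ 0.536 -0.079  0.161] [-0.37  0.12  1.75 -0.    1.27  1.39]
-1 1 0.7 [ 0.59  -0.149  0.161] [-0.45  0.29  1.56 -0.    1.3   2.02]
-1 1 1.45 [ 0.583 -0.244  0.161] [-0.59  0.34  1.48 -0.    1.31  2.63]
```

```bash
python3 - <<'E'
from h import *
p,r=pose(1,0,1)
e=bot.current_ee_pos(); bot.line_to([e[0],e[1],.33],max_speed=.3)
bot.set_gripper(.55,8)
bot.goto([p[0],p[1],.3],r); bot.line_to([p[0],p[1],.215],max_speed=.2)
print(bot.current_clock(),bot.current_ee_pos(),bot.current_opening(),bot.current_contact_force())
for n,(x0,y0,x1,y1) in(("scene",(230,140,400,270)),("top",(245,110,400,250))):
    c=bot.read_camera(n);cv2.imwrite(f"pics/{n}2.png",cv2.resize(c["pixels"][y0:y1,x0:x1],None,fx=4,fy=4,interpolation=cv2.INTER_CUBIC))
E
```

```text
4.325 [0.55113791 0.00325457 0.21588541] 0.551884019675363 [0.57787442 0.412112   0.38943985]
```

View pics/scene2.png

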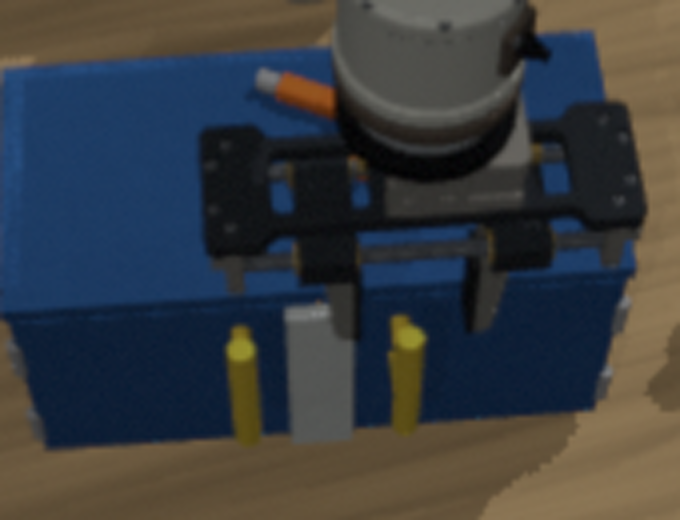

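The open fingers, with tips at about (345,335) and (480,325) in the crop, straddle the latched leaf's bar top at (410,338). I descend and grip gently.

```bash
python3 - <<'E'
from h import *
np.set_printoptions(precision=4,suppress=True)
p,r=pose(1,0,1)
bot.line_to([p[0],p[1],.161],max_speed=.1)
print(np.array(bot.current_contact_force()))
bot.set_gripper(0,8);bot.hold(.3)
print(bot.current_clock(),bot.current_opening()*92,bot.current_grip_force(),np.array(bot.current_contact_force()),np.array(bot.current_ee_pos()))
E
```

```text
[ 0.1975  1.2202 -0.3164]
6.0583 13.850429937924844 8.000296577811241 [0.8228 4.607  1.4439] [0.5508 0.0034 0.1611]
```

Gripped on the 14 mm bar. Now I pull along the arc in small steps, trimming with the measured force.

```bash
cat >> h.py <<'E'
def swing(s,flip,ths,bar,off=np.zeros(2),gain=1.5e-4,lim=45):
    for th in ths:
        p,r=pose(s,th,flip,bar); p[:2]+=off
        bot.line_to(p,r,max_speed=.1)
        f=np.array(bot.current_contact_force()); e=np.array(bot.current_ee_pos())
        n=(p[:2]-off)-(bar+r2(YAW)@[-.0475,s*.12]); n/=np.linalg.norm(n)
        fr=f[:2]@n; off=off+gain*fr*n   # yield along the hinge radius only
        print(round(th,2),"F",f.round(1),"rad",round(fr,1),"err",((e-p)*1e3).round(1),"off",(off*1e3).round(1),"open",round(bot.current_opening()*92,1),round(bot.current_clock(),1))
        if np.linalg.norm(f)>lim: print("STOP");break
    return off
E
python3 - <<'E'
from h import *
bot.set_gripper(0,35);bot.hold(.3)
print(np.array(bot.current_contact_force()).round(1))
swing(1,1,[.03,.06,.09,.14,.2],BAR[1]+[0,.001])
E
```

```text
[0.3 5.4 1.2]
0.03 F [0.6 0.6 2.5] rad -0.5 err [ 0.1 -0.6  0.1] off [-0.   0.1] open 13.3 6.8
0.06 F [ 1.8 -0.6  0.8] rad 1.0 err [ 0.6 -0.5  0.2] off [ 0.  -0.1] open 13.6 7.1
0.09 F [ 4.9 -0.4 -0.6] rad 1.7 err [ 1.  -0.3  0.2] off [ 0.1 -0.3] open 13.1 7.3
0.14 F [ 0.7 -1.1  2.4] rad 1.3 err [ 0.  -0.3  0.2] off [ 0.2 -0.5] open 13.4 7.6
0.2 F [ 1.3 -0.6  4. ] rad 1.0 err [-0.1 -0.2  0.1] off [ 0.2 -0.6] open 13.4 7.8
```

```bash
python3 - <<'E'
from h import *
print(bot.current_grip_force(),bot.current_opening()*92)
x0,y0,x1,y1=220,140,400,270
c=bot.read_camera("scene");cv2.imwrite(f"pics/scene3.png",cv2.resize(c["pixels"][y0:y1,x0:x1],None,fx=4,fy=4,interpolation=cv2.INTER_CUBIC))
E
```

```text
35.00054597854614 13.402753472767843
```

View pics/scene3.png

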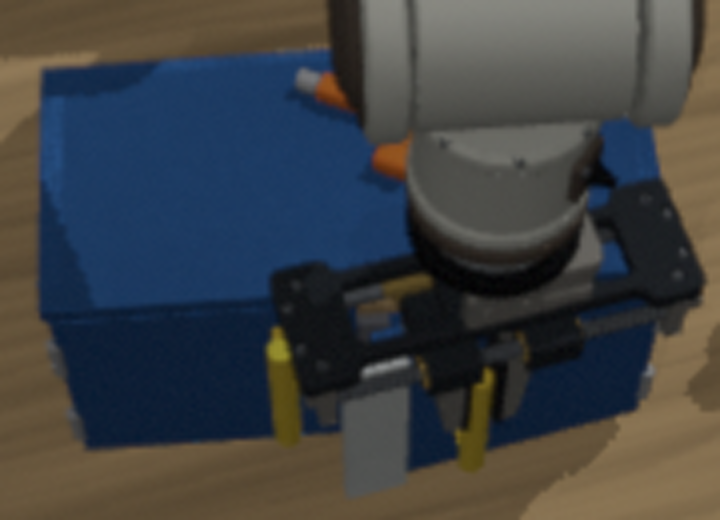

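The leaf has come free: the strip (375,440) stands clear of the other leaf, and the bar at (475,420) is still in the fingers. I keep swinging.

```bash
python3 - <<'E'
from h import *
swing(1,1,np.linspace(.33,1.47,10),BAR[1]+[0,.001],np.array([.0002,-.0006]))
bot.hold(.3)
print(bot.current_contact_force())
E
```

```text
0.33 F [ 1.6 -0.8  3.2] rad 1.5 err [-0.  -0.1  0.1] off [ 0.3 -0.8] open 13.2 8.2
0.46 F [ 2.  -0.4  3.7] rad 1.6 err [-0.3 -0.1  0.1] off [ 0.4 -1. ] open 13.3 8.5
0.58 F [ 1.4 -0.2  4.7] rad 1.2 err [-0.4 -0.   0.1] off [ 0.6 -1.1] open 13.2 8.8
0.71 F [0.1 0.8 4.8] rad -0.4 err [-0.5 -0.1  0.1] off [ 0.5 -1.1] open 13.1 9.1
0.84 F [0.  0.9 5.2] rad -0.5 err [-0.4 -0.3  0.1] off [ 0.5 -1. ] open 13.5 9.5
0.96 F [0.5 0.2 5.7] rad 0.4 err [-0.3 -0.5  0.2] off [ 0.5 -1. ] open 13.4 9.8
1.09 F [-0.2  0.5  4.5] rad -0.4 err [-0.2 -0.5  0.2] off [ 0.4 -1. ] open 13.2 10.1
1.22 F [ 1.  -0.4  5.5] rad 1.1 err [-0.  -0.7  0.2] off [ 0.6 -1.1] open 13.1 10.4
1.34 F [ 0.9 -0.1  5.8] rad 0.9 err [-0.1 -0.6  0.2] off [ 0.7 -1.1] open 13.2 10.7
1.47 F [1.6 0.2 6.2] rad 1.6 err [-0.1 -0.6  0.2] off [ 1. -1.] open 13.2 11.0
[0.93131402 1.27793898 5.57280508]
```

```bash
python3 - <<'E'
from h import *
bot.set_gripper(.5);bot.hold(.2)
e=np.array(bot.current_ee_pos()); bot.line_to([e[0],e[1],.3],max_speed=.15)
b=BAR[-1]+[0,.001]
p,r=pose(-1,0,0,b)
bot.goto([p[0],p[1],.3],r);bot.line_to([p[0],p[1],.215],max_speed=.2)
print(bot.current_clock(),bot.current_contact_force())
x0,y0,x1,y1=200,140,400,290
c=bot.read_camera("scene");cv2.imwrite(f"pics/scene4.png",cv2.resize(c["pixels"][y0:y1,x0:x1],None,fx=4,fy=4,interpolation=cv2.INTER_CUBIC))
E
```

```text
15.6333 [0.07314186 0.02215994 0.47321053]
```

View pics/scene4.png

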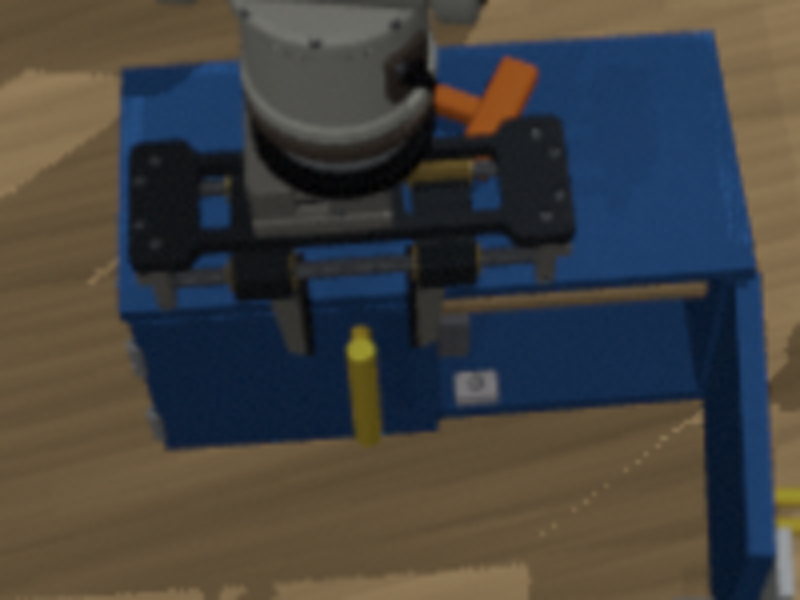

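The latched leaf stands at about a right angle (740,430) and the other leaf is shut. Its bar top (361,348) lies between the finger tips at (300,350) and (425,343). I grip it and swing it out.

```bash
python3 - <<'E'
from h import *
b=BAR[-1]+[0,.001]
p,r=pose(-1,0,0,b)
bot.line_to(p,max_speed=.1); print(np.round(bot.current_contact_force(),1))
bot.set_gripper(0,8);bot.hold(.3); print(bot.current_opening()*92,np.round(bot.current_contact_force(),1))
if 12<bot.current_opening()*92<15:
    bot.set_gripper(0,35);bot.hold(.2)
    swing(-1,0,np.r_[.05,.1,.2,np.linspace(.33,1.47,10)],b)
    bot.set_gripper(.5);bot.hold(.2)
    e=np.array(bot.current_ee_pos()); bot.line_to([e[0],e[1],.36],max_speed=.15)
    bot.set_joints(np.array(bot.current_joints())+[-.7,0,0,0,0,0])
    bot.hold(.5)
    print(bot.current_clock())
x0,y0,x1,y1=120,140,460,300
c=bot.read_camera("scene");cv2.imwrite("pics/scene5.png",cv2.resize(c["pixels"][y0:y1,x0:x1],None,fx=2.3,fy=2.3,interpolation=cv2.INTER_CUBIC))
E
```

```text
[ 0.4 -0.7  0.1]
13.538197731122821 [-1.5 -4.4  0.9]
0.05 F [-3.5 -5.   1.6] rad -6.1 err [-0.2 -1.   0.3] off [-0.5 -0.7] open 13.3 17.9
0.1 F [-1.  -2.5  1.8] rad -2.6 err [ 0.2 -0.2  0.3] off [-0.8 -1.1] open 13.5 18.2
0.2 F [ 0.2 -0.7  2.5] rad -0.4 err [0.2 0.2 0.3] off [-0.8 -1.1] open 12.9 18.5
0.33 F [ 1.3 -0.7  2.5] rad 0.5 err [0.1 0.4 0.3] off [-0.8 -1. ] open 13.0 18.8
0.46 F [1.7 0.2 2.7] rad 1.5 err [0.  0.4 0.3] off [-0.6 -0.9] open 13.1 19.1
0.58 F [-0.9 -0.6  3. ] rad -1.1 err [-0.2  0.3  0.3] off [-0.7 -1. ] open 13.3 19.4
0.71 F [ 1.6 -1.   4.3] rad 1.3 err [0.  0.4 0.3] off [-0.5 -0.9] open 13.0 19.7
0.84 F [-0.1 -0.1  5.4] rad -0.1 err [-0.1  0.4  0.3] off [-0.5 -0.9] open 13.2 20.0
0.96 F [ 0.1 -0.9  5.3] rad 0.1 err [-0.1  0.5  0.3] off [-0.5 -0.9] open 13.3 20.4
1.09 F [ 0.8 -0.7  6. ] rad 0.8 err [-0.   0.5  0.2] off [-0.4 -1. ] open 13.2 20.7
1.22 F [ 0.6 -1.   4.8] rad 0.8 err [-0.1  0.5  0.3] off [-0.3 -1. ] open 13.1 21.0
1.34 F [-0.2 -0.7  5.7] rad 0.1 err [-0.1  0.5  0.3] off [-0.3 -1. ] open 13.1 21.3
1.47 F [ 1.  -0.9  6.4] rad 1.3 err [-0.1  0.5  0.3] off [-0.1 -1.1] open 13.5 21.6
26.0333
```

View pics/scene5.png

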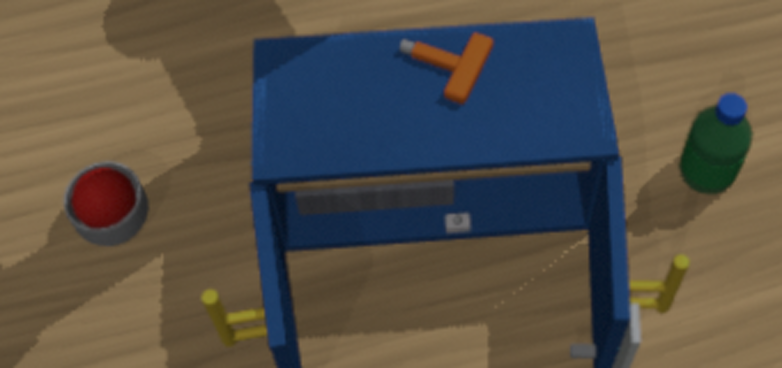

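Both leaves stand near a right angle (270,270 and 610,260), the cup, bottle and key are undisturbed, and the arm is clear.

```bash
python3 -c "
from workcell import bot
print(bot.current_contact_force(),bot.job_done())"
```

```text
the job is handed in; nothing more can be done
[-0.74760128 -0.29912541 -0.11763335] None
```

I opened the latched leaf first and then the overlapped one; both were at about 1.47 rad with the cup, bottle and key undisturbed and the arm clear when I handed the job in, at about 26 s of the 54 s allowed (no verdict came back).

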